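# Shim a power bank tight in the engraving fixture

## Robot

A 6-joint arm with a two-finger parallel gripper is mounted at the origin on the work surface. World frame = base frame: x ahead of the robot, y to its left, z up, the work surface at z = 0. Lengths are in m, angles in rad, forces in N, time in s.
With the tool pointing down it reaches from about 0.275 to 0.975 m from the base axis. Payload 8.4 kg.
Tool frame: the origin (TCP) lies on the centre line of the jaws, within the pads' length; the fingertips stand ahead of it and the grasp point (between the pads) lies 8 mm behind it (ctrl.tcp_to_tips is the z of the fingertips in the tool frame, in m); z points along the fingers, y is the line along which they close (so a half turn about z gives the same grasp; the last joint's range is limited). The gripper opens to 92 mm and grips with 3 to 60 N. Pads are 20 mm wide; open, the fingers measure 128 mm over their backs; the gripper's body (75 mm by 189 mm) begins 69 mm behind the grasp point.
Start: joints at [1.341, 0.353, 1.633, -0, 1.155, -0.002], TCP at [0.141, 0.609, 0.226] pointing down, gripper open.
Joint ranges: [-2.63, 2.63], [-0.92, 2.1], [0.06, 2.66], [-1.3, 4.44], [0, 2.69], [-3.02, 3.02]. Speed limits (rad/s): [2.22, 2.22, 2.79, 3.14, 3.14, 3.14].

## Interface

Orientations are given as a rotation vector (axis times angle).
In Python, from rig import ctrl, hand, solver, eyes, monitor gives the robot as it stands. Calls block until the motion is done:
- ctrl.move_to(position, orientation): joint-space move of the TCP to a pose.
- ctrl.move_l(position, rate=0.15, rotation=None, guard=None): straight line of the TCP; rotation=None keeps the orientation; rate is the mean speed in m/s. With guard (N) it stops when the force on the tool has changed by that much, and returns True; else False.
- ctrl.move_joints(angles): joint-space move.
- hand.gripper_to(opening, grasp_force=None): opening from 0.0 (shut) to 1.0 (fully open); grasp_force is the grip in N (None keeps the last); returns when the fingers have stopped.
- ctrl.pause(seconds).
- solver.inverse_kinematics(position, orientation): joint angles nearest the present ones, or None.
- eyes.grab_frame(name): name is "scene" or "top"; returns (picture, depth): 480x640x3 uint8, red, green, blue; 480x640 float32, m along the optical axis (not along the pixel's ray), 0 where there is no reading.
- eyes.camera_params(name): a dict with "K" (3x3 intrinsics, pixels), "k1" (the pictures are not rectified: a ray, as slopes to the right and down, at radius r is drawn at 1 + k1 r^2 times it, then the intrinsics apply), "pose" (4x4, takes a point from camera to world coordinates). Camera axes: x right, y up, looking along -z (the intrinsics and any distortion apply to the point x, -y, -z); pixel columns grow to the right and rows downward; lengths in m; the calibration is good to about 2 mm. A picture is of the moment at which its call begins. camera_params takes no time and is no camera call.
A pose or a line that the arm cannot do raises ctrl.IKError and nothing moves.
- ctrl.finish_job(): hands the job in; it is judged then, once.
Trained networks look in the newest picture that a camera, given by its name, has taken for a name from the list of things; names that differ only in an ending like _2 or _b are one class to them, and where a whole thing is asked for, a point or a joint stands for the part that bears it (a point fixed in the world has none). Each returns a list of dicts, best first, with "confidence" (0 to 1); they miss things now and then, are a little off and sometimes report something else, mostly with a low value. They report only what shows in the picture. A call takes as long as a camera call. They do not tell look-alikes from the thing itself.
- eyes.outline_of(camera, target): "region" (480x640 bool, what is visible of it) and "box" ([centre column, centre row, width, height] in pixels, round what is visible of it).
Readings, each from a call of its own:
- monitor.current_time_s(): time.
- monitor.current_joint_pos(): joint angles.
- monitor.current_qd(): joint speeds.
- monitor.current_joint_torque(): joint torques, N m.
- monitor.current_eef_pos(): TCP position.
- monitor.current_orientation(): TCP orientation.
- monitor.current_force(): force on the tool from outside, world axes, zero at the start.
- monitor.current_wrist_torque(): the same for the moment, N m.
- monitor.current_width(): opening from 0.0 (shut) to 1.0 (fully open).
- monitor.current_finger_force(): force on a finger pad.
Only numpy, scipy, OpenCV 4.12 (cv2) and the standard library are available. Lean on these libraries where they do the work, as an engineer would, in place of code of your own. Each camera call takes 0.05 s, during which the arm holds its last target. There are 200 camera calls.

## Task

Before laser engraving, the blue power bank must be wedged tight in its fixture: stand orange spacers, fully down and upright, in the open gap between the bank and the red sprung jaw, adding them until there are enough that the short-travelling jaw really closes on them instead of running out of travel. Leave the spacers you do not need standing on the bench and do not disturb the tape, tumbler or grey power bank. Then push the red jaw firmly against the stack and finish while still holding it pressed, touching none of the spacers, so that fence, bank, spacers and jaw are all squeezed together.

Things in the scene. Friction and masses are not known exactly. Their poses are not given: they have to be found in the camera images.
- fixture: Fixed dark steel fixture; origin on the bench. Its +y is the closing direction. Bed 90 mm wide (x), y -155 to +105, top 10 mm above the bench. Guide rails (y -60 to +105, 12 mm above the bed) leave a channel 55 mm wide centred on x = 0, holding from +y: fence, blue bank, gap (46 to 74 mm with the jaw open: two or three spacers), red jaw. Yaw within 0.2 rad of the world's.
- fence: Aluminium fence block 48 (x) by 14 (y) by 24 mm, fixed across the bed, a different distance along it each time; origin at the bed, in the middle of the face that touches the bank. Axes as the fixture's.
- blank: Blue power bank, 48 (x) by 70 (y) by 22 mm high, about 200 g, lying loose in the channel against the fence; origin at the centre of its underside (on the bed), so its face towards the gap lies 35 mm to its own -y. Axes as the fixture's.
- jaw (a joint): Travel of the red sprung jaw towards the fence in m: 0 open (rest), 0.026 hard end stop. A spring (2 N at 0, 5 N at 0.026) pushes it back open. Stopped short of the end stop by a firm push, it clamps the stack; if it reaches the end stop, another spacer is needed.
- jaw_face (a point): Middle of the jaw's clamping face at bed height; moves with the jaw (fixture y = -60 mm when open). The jaw's clamping block is 48 wide and rises 25 mm above the bed.
- jaw_push (a point): Point on the back (-y side) of the jaw's red upright push plate, 60 mm above the bench. Plate 44 wide (x), 12 thick (y), 11 to 75 mm above the bench; its back is 57 mm behind the clamping face. Push it from behind towards the fixture's +y; the bed (10 mm high) extends 38 mm behind it and is clear.
- spacer0: One of four equal loose orange spacers (45 g) standing on the bench. Base 50 (x) by 18 (y) by 26 mm high; centred on it a grip tab 30 (x) by 8 (y), up to 66 mm above the underside. Origin at the centre of the underside, z up. Its 18 mm thickness (y) goes along the fixture's y, either way round. Grip the tab across its 30 mm width. Starts with yaw within 0.4 rad of the world's.
- spacer1: One of four equal loose orange spacers (45 g) standing on the bench. Base 50 (x) by 18 (y) by 26 mm high; centred on it a grip tab 30 (x) by 8 (y), up to 66 mm above the underside. Origin at the centre of the underside, z up. Its 18 mm thickness (y) goes along the fixture's y, either way round. Grip the tab across its 30 mm width. Starts with yaw within 0.4 rad of the world's.
- spacer2: One of four equal loose orange spacers (45 g) standing on the bench. Base 50 (x) by 18 (y) by 26 mm high; centred on it a grip tab 30 (x) by 8 (y), up to 66 mm above the underside. Origin at the centre of the underside, z up. Its 18 mm thickness (y) goes along the fixture's y, either way round. Grip the tab across its 30 mm width. Starts with yaw within 0.4 rad of the world's.
- spacer3: One of four equal loose orange spacers (45 g) standing on the bench. Base 50 (x) by 18 (y) by 26 mm high; centred on it a grip tab 30 (x) by 8 (y), up to 66 mm above the underside. Origin at the centre of the underside, z up. Its 18 mm thickness (y) goes along the fixture's y, either way round. Grip the tab across its 30 mm width. Starts with yaw within 0.4 rad of the world's.
- tape: Bystander: roll of tape lying flat, 90 mm across, 48 mm high; origin at the centre of its underside.
- tumbler: Bystander: open green tumbler, 74 mm across, 110 mm high; origin at the centre of its underside.
- next_blank: Bystander: grey power bank 48 by 70 by 22 mm lying on the bench; origin at the centre of its underside.
Mind the look-alikes: they are no part of the job. What is shaped like the spacer3 but pink, turquoise or yellow is not meant.

How it is judged:
On the way:
1. a first spacer stands in the gap, let go ((((z of spacer0 in the frame of fixture between 0.007 and 0.0135 m and x of spacer0 in the frame of fixture between -0.008 and 0.008 m and y of spacer0 in the frame of fixture between -0.062 and 0.016 m and angle between spacer0's own z axis and vertical below 0.08 rad and angle between the y axis of spacer0 and the y axis of fixture, either way round below 0.12 rad) and contact force between the fingers and spacer0 below 0.1 N) or ((z of spacer1 in the frame of fixture between 0.007 and 0.0135 m and x of spacer1 in the frame of fixture between -0.008 and 0.008 m and y of spacer1 in the frame of fixture between -0.062 and 0.016 m and angle between spacer1's own z axis and vertical below 0.08 rad and angle between the y axis of spacer1 and the y axis of fixture, either way round below 0.12 rad) and contact force between the fingers and spacer1 below 0.1 N) or ((z of spacer2 in the frame of fixture between 0.007 and 0.0135 m and x of spacer2 in the frame of fixture between -0.008 and 0.008 m and y of spacer2 in the frame of fixture between -0.062 and 0.016 m and angle between spacer2's own z axis and vertical below 0.08 rad and angle between the y axis of spacer2 and the y axis of fixture, either way round below 0.12 rad) and contact force between the fingers and spacer2 below 0.1 N) or ((z of spacer3 in the frame of fixture between 0.007 and 0.0135 m and x of spacer3 in the frame of fixture between -0.008 and 0.008 m and y of spacer3 in the frame of fixture between -0.062 and 0.016 m and angle between spacer3's own z axis and vertical below 0.08 rad and angle between the y axis of spacer3 and the y axis of fixture, either way round below 0.12 rad) and contact force between the fingers and spacer3 below 0.1 N))), for 0.1 s.
At the end, for the whole second after the job is handed in: Over 3 N passes from fingers to jaw, jaw to spacer, spacer to bank and bank to fence; jaw at rest 0.8 mm or more short of its end stop; bank flat; each spacer untouched, upright (0.08 rad), fully down (3.5 mm) and square (0.12 rad) in the gap, or upright on the bench (contact force between the fingers and jaw above 3 N and (contact force between jaw and spacer0 above 3 N or contact force between jaw and spacer1 above 3 N or contact force between jaw and spacer2 above 3 N or contact force between jaw and spacer3 above 3 N) and (contact force between blank and spacer0 above 3 N or contact force between blank and spacer1 above 3 N or contact force between blank and spacer2 above 3 N or contact force between blank and spacer3 above 3 N) and contact force between blank and fence above 3 N and ((z of spacer0 in the frame of fixture between 0.007 and 0.0135 m and x of spacer0 in the frame of fixture between -0.008 and 0.008 m and y of spacer0 in the frame of fixture between -0.062 and 0.016 m and angle between spacer0's own z axis and vertical below 0.08 rad and angle between the y axis of spacer0 and the y axis of fixture, either way round below 0.12 rad) or (height (world z) of spacer0 below 0.005 m and angle between spacer0's own z axis and vertical below 0.08 rad)) and ((z of spacer1 in the frame of fixture between 0.007 and 0.0135 m and x of spacer1 in the frame of fixture between -0.008 and 0.008 m and y of spacer1 in the frame of fixture between -0.062 and 0.016 m and angle between spacer1's own z axis and vertical below 0.08 rad and angle between the y axis of spacer1 and the y axis of fixture, either way round below 0.12 rad) or (height (world z) of spacer1 below 0.005 m and angle between spacer1's own z axis and vertical below 0.08 rad)) and ((z of spacer2 in the frame of fixture between 0.007 and 0.0135 m and x of spacer2 in the frame of fixture between -0.008 and 0.008 m and y of spacer2 in the frame of fixture between -0.062 and 0.016 m and angle between spacer2's own z axis and vertical below 0.08 rad and angle between the y axis of spacer2 and the y axis of fixture, either way round below 0.12 rad) or (height (world z) of spacer2 below 0.005 m and angle between spacer2's own z axis and vertical below 0.08 rad)) and ((z of spacer3 in the frame of fixture between 0.007 and 0.0135 m and x of spacer3 in the frame of fixture between -0.008 and 0.008 m and y of spacer3 in the frame of fixture between -0.062 and 0.016 m and angle between spacer3's own z axis and vertical below 0.08 rad and angle between the y axis of spacer3 and the y axis of fixture, either way round below 0.12 rad) or (height (world z) of spacer3 below 0.005 m and angle between spacer3's own z axis and vertical below 0.08 rad)) and contact force between the fingers and spacer0 below 0.3 N and contact force between the fingers and spacer1 below 0.3 N and contact force between the fingers and spacer2 below 0.3 N and contact force between the fingers and spacer3 below 0.3 N and value of joint jaw below 0.0252 m and velocity of joint jaw between -0.005 and 0.005 m/s and z of blank in the frame of fixture below 0.0135 m and angle between blank's own z axis and vertical below 0.06 rad and linear speed of blank below 0.01 m/s); the arm keeps its last pose, push and grip.
It fails at once if the roll of tape is disturbed (distance of tape from where it was at the start of the episode above 0.02 m or angle between tape's own z axis and vertical above 0.3 rad).
It fails at once if the tumbler is disturbed (distance of tumbler from where it was at the start of the episode above 0.02 m or angle between tumbler's own z axis and vertical above 0.3 rad).
It fails at once if the grey power bank is disturbed (distance of next_blank from where it was at the start of the episode above 0.02 m or angle between next_blank's own z axis and vertical above 0.3 rad).
It also fails if it takes over 72 s, if anything falls off the work surface, if the arm or the gripper's body presses on something with over 40 N, if the wrist force passes 120 N, or if a joint passes its speed limit or range.

## Working session

There is one attempt and no reset: what is moved stays moved. The work goes in short steps, each a Python script; the robot and the scene stay as the last script left them, time stands still between calls to the robot, and variables do not carry over. Pictures are saved under pics/ and viewed, at most 10 in all, crops included, and the job is handed in when it is done.

```bash
ls; mkdir -p pics
python3 - <<'E'
from rig import ctrl, hand, solver, eyes, monitor
import cv2,numpy as np
for n in ("top","scene"):
    im,d=eyes.grab_frame(n); cv2.imwrite(f"pics/{n}0.png",im[:,:,::-1]); np.savez(f"{n}0.npz",im=im,d=d)
    p=eyes.camera_params(n); print(n,p)
print(monitor.current_orientation(),ctrl.tcp_to_tips,monitor.current_time_s())
E
```

```text
pics
top {'K': array([[447.5922829 ,   0.        , 322.84516838],
       [  0.        , 447.5922829 , 235.48154897],
       [  0.        ,   0.        ,   1.        ]]), 'k1': -0.010731593898615754, 'pose': array([[ 0.01227401,  0.97130626, -0.23751527,  0.26515206],
       [-0.9999093 ,  0.01060545, -0.00830162, -0.01091149],
       [-0.00554446,  0.23759563,  0.97134833,  1.10309421],
       [ 0.        ,  0.        ,  0.        ,  1.        ]])}
scene {'K': array([[526.30899051,   0.        , 328.05754539],
       [  0.        , 526.30899051, 237.1741792 ],
       [  0.        ,   0.        ,   1.        ]]), 'k1': 0.019265189811708588, 'pose': array([[ 0.81778841, -0.3338016 ,  0.46882685,  1.04550254],
       [ 0.57548349,  0.48333856, -0.65969887, -0.75084325],
       [-0.00639356,  0.80929619,  0.58736598,  0.75989769],
       [ 0.        ,  0.        ,  0.        ,  1.        ]])}
[-3.56991269e-01 -3.12108030e+00  1.93642133e-03] 0.011 0.1
```

View pics/top0.png

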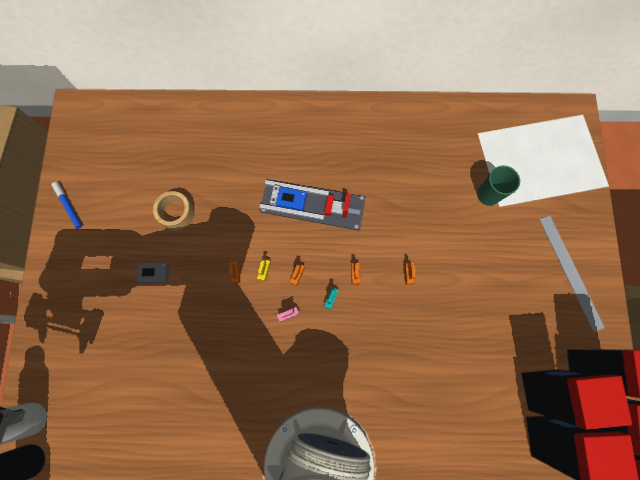

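View pics/scene0.png

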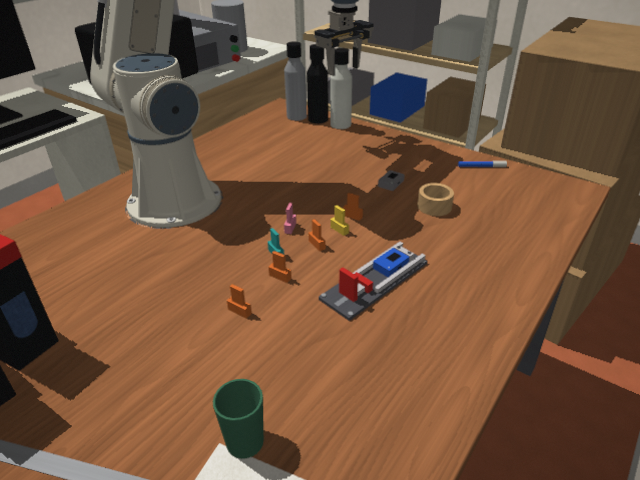

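The top view shows the fixture at about (313,203), with the jaw end to the right. The orange spacers are at (235,271) in shadow, (297,271), (355,270) and (409,270). The yellow, teal and pink pieces are decoys. Next I'll fit the models to the point clouds from both cameras.

```bash
cat > vis.py <<'E'
import numpy as np, cv2
from rig import eyes
from scipy.optimize import least_squares
def grab(n):
    im,d=eyes.grab_frame(n); return im,cloud(n,d)
def cloud(n,d):
    p=eyes.camera_params(n); K=p["K"]; v,u=np.mgrid[:480,:640]
    a=(u-K[0,2])/K[0,0]; b=(v-K[1,2])/K[1,1]; x,y=a.copy(),b.copy()
    for _ in range(5):
        s=1+p["k1"]*(x*x+y*y); x,y=a/s,b/s
    P=np.stack([x*d,-y*d,-d],-1)@p["pose"][:3,:3].T+p["pose"][:3,3]
    P[d==0]=np.nan; return P
def box(P,c,h):
    q=abs(P-c)-h
    return np.linalg.norm(np.maximum(q,0),axis=-1)+np.minimum(q.max(-1),0)
def local(P,x,y,w):
    c,s=np.cos(w),np.sin(w); d=P[:,:2]-[x,y]
    return np.c_[d[:,0]*c+d[:,1]*s,-d[:,0]*s+d[:,1]*c,P[:,2]]
def fit(P,boxes,x0,z=False):
    def f(q):
        L=local(P,*q[:3]); 
        if z: L[:,2]-=q[3]
        return np.min([box(L,np.array(c),np.array(h)) for c,h in boxes],0)
    r=min((least_squares(f,list(x0[:2])+[x0[2]+o]+([0] if z else []),loss="soft_l1",f_scale=.002,x_scale=[.01,.01,.1]+([.01] if z else [])) for o in(-.25,0,.25)),key=lambda r:r.cost)
    return r.x,np.sqrt(np.mean(f(r.x)**2))
SP=[([0,0,.013],[.025,.009,.013]),([0,0,.046],[.015,.004,.02])]
FX=[([0,-.025,.005],[.045,.13,.005])]
E
python3 - <<'E'
from vis import *
np.set_printoptions(precision=4,suppress=True)
for n in("top","scene"):
    f=np.load(n+"0.npz"); im=f["im"]; P=cloud(n,f["d"]); hsv=cv2.cvtColor(im,cv2.COLOR_RGB2HSV)
    ok=np.isfinite(P[...,2])&(P[...,0]>.25)&(P[...,0]<.8)&(abs(P[...,1])<.45)
    z=P[...,2]; bench=ok&(abs(z)<.015)&(P[...,0]<.6); print(n,"bench z",np.median(z[bench]),z[bench].std())
    m=(ok&(z>.008)&(z<.08)&(P[...,0]<.55)).astype(np.uint8)
    k,lab,st,cen=cv2.connectedComponentsWithStats(m)
    for i in range(1,k):
        if st[i,4]<25: continue
        Q=P[lab==i]; c=np.median(Q,0); h=np.median(hsv[lab==i],0)
        q,r=fit(Q,SP,(c[0],c[1],0),True)
        print(cen[i].round(),st[i,4],"hsv",h,"fit",q,"rms",r)
E
```

```text
top bench z -8.283871486891581e-05 0.0025254840495755157
[173. 226.] 78 hsv [ 18. 119. 143.] fit [ 0.5503  0.373  -1.537  -0.0154] rms 0.0015262422414850506
[263. 269.] 191 hsv [ 25. 217. 206.] fit [ 0.4431  0.1439 -0.2308  0.0003] rms 0.0011934747486062947
[153. 272.] 601 hsv [120.   8.  62.] fit [ 0.4322  0.4134  1.6173 -0.0027] rms 0.008074009177952077
[234. 272.] 197 hsv [ 13. 219.  98.] fit [0.4355 0.2145 0.1011 0.0008] rms 0.0013020746575049809
[296. 274.] 171 hsv [ 13. 220. 197.] fit [ 0.4326  0.062  -0.3745  0.0001] rms 0.0013264062345989354
[355. 273.] 164 hsv [ 13.  221.  202.5] fit [ 0.4362 -0.0812  0.0693  0.0005] rms 0.0014286426081519536
[409. 273.] 202 hsv [ 13.  221.  163.5] fit [ 0.4379 -0.2134  0.0315  0.    ] rms 0.0012313226866928857
[330. 298.] 161 hsv [ 89. 203. 152.] fit [ 0.3751 -0.0225 -0.3817  0.0004] rms 0.0013771203780230186
[287. 314.] 174 hsv [170.  107.5 224.5] fit [ 0.3363  0.0808 -1.1771  0.0003] rms 0.0013192204417799413
scene bench z 0.0006395173213147309 0.002207865402957445
[391. 179.] 300 hsv [10.  9. 58.] fit [ 0.4411  0.4098 -1.6244 -0.0032] rms 0.008692931074363319
[346. 213.] 621 hsv [ 13. 183. 104.] fit [0.4448 0.1741 1.6404 0.0227] rms 0.015275303386059204
[290. 219.] 220 hsv [173. 109. 109.] fit [ 0.3391  0.0798 -4.3166  0.0007] rms 0.0012632321131427996
[317. 235.] 299 hsv [ 11. 196. 128.] fit [ 0.4358  0.061  -0.3977  0.0004] rms 0.0012148286236127069
[278. 258.] 657 hsv [ 12. 194. 106.] fit [ 0.4227 -0.0635 -1.0148  0.023 ] rms 0.021918081684860802
[238. 301.] 452 hsv [ 11. 196. 107.] fit [ 0.4387 -0.2149  0.031   0.0006] rms 0.0010680352597875558
```

Run:
```python
from vis import *
from scipy.optimize import minimize
np.set_printoptions(precision=4,suppress=True)
for n in("top","scene"):
    f=np.load(n+"0.npz"); im=f["im"]; P=cloud(n,f["d"]); hsv=cv2.cvtColor(im,cv2.COLOR_RGB2HSV).astype(int)
    R=(abs(P[...,0]-.605)<.1)&(abs(P[...,1]-.04)<.19)
    z=P[...,2]; A=P[R]
    def cost(q):
        L=local(A,*q); L[:,1]+=.025
        d=box(np.c_[L[:,:2],0*L[:,0]],np.zeros(3),np.array([.045,.13,1]))
        s=np.where(A[:,2]>.005,1,-1)*d/.002
        return np.mean(np.logaddexp(0,np.clip(s,-20,8)))
    best=min((minimize(cost,[.61,.05,w],method="Nelder-Mead",options=dict(initial_simplex=np.array([.61,.04,w])+np.vstack([np.zeros(3),np.diag([.02,.02,.1])]),xatol=1e-5,fatol=1e-7,maxiter=2000)) for w in(-.15,0,.15)),key=lambda r:r.fun)
    fx=best.x; print(n,"fixture",fx,best.fun)
    L=local(P.reshape(-1,3),*fx).reshape(P.shape)
    S,V=hsv[...,1],hsv[...,2]; H=hsv[...,0]
    blue=R&(H>100)&(H<130)&(S>120); red=R&((H<6)|(H>174))&(S>150)&(z>.015)
    q,r=fit(np.c_[P[blue][:,:2],P[blue][:,2]],[([0,0,.021],[.024,.035,.011])],(*np.median(P[blue],0)[:2],fx[2]),True)
    print("bank",q,r,"in fixture",local(np.array([[q[0],q[1],0]]),*fx)[0,:2])
    B=L[red]; 
    J=[([0,-.0,.0225],[.024,.006,.0125]),([0,-.0,.045],[.022,.006,.032])]
    up=B[B[:,2]>.045]; print("plate z>45: y pct",np.percentile(up[:,1],[2,20,50,80,98]),"x",np.percentile(up[:,0],[2,98]))
    lo=B[(B[:,2]<.04)&(B[:,2]>.03)]; print("block top y pct",np.percentile(lo[:,1],[2,20,50,80,98]),"x",np.percentile(lo[:,0],[2,98]), len(lo))
    b=L[blue]; t=b[b[:,2]>.028]; print("bank top y",np.percentile(t[:,1],[1,99]),"x",np.percentile(t[:,0],[1,99]))
    fe=L[R]; fe=fe[(fe[:,2]>.03)&(fe[:,1]>.05)&(abs(fe[:,0])<.02)]; print("fence y",np.percentile(fe[:,1],[2,98]) if len(fe) else None)
    ra=L[R]; ra=ra[(ra[:,2]>.018)&(ra[:,2]<.028)&(abs(ra[:,1]+.02)<.03)]; print("rails x",[np.percentile(ra[ra[:,0]*s>0][:,0],[3,97]) for s in(-1,1)],np.percentile(ra[:,1],[2]))
```

```text
top fixture [ 0.6212  0.0522 -0.177 ] 0.061254217267217324
bank [ 0.6253  0.0813 -0.1745 -0.0003] 0.0018013658251658205 in fixture [-0.0012  0.0294]
plate z>45: y pct [-0.1173 -0.1151 -0.1119 -0.1084 -0.1064] x [-0.0227  0.0184]
block top y pct [-0.1109 -0.0737 -0.0692 -0.0643 -0.0614] x [-0.0237  0.0224] 117
bank top y [-0.0053  0.0623] x [-0.0261  0.0214]
fence y [0.0503 0.0784]
rails x [array([-0.0383, -0.0114]), array([0.0248, 0.0364])] [-0.0484]
scene fixture [ 0.6233  0.0512 -0.1809] 0.051305722979501575
bank [ 0.6269  0.0809 -0.1712  0.0001] 0.0015345604438535023 in fixture [-0.0018  0.0299]
plate z>45: y pct [-0.1187 -0.1176 -0.1161 -0.1128 -0.1068] x [-0.0181  0.0234]
block top y pct [-0.119  -0.1169 -0.0735 -0.066  -0.0608] x [-0.0197  0.0232] 170
bank top y [-0.0065  0.0638] x [-0.0245  0.024 ]
fence y [0.0506 0.0776]
rails x [array([-0.036 , -0.0011]), array([0.0054, 0.0394])] [-0.0479]
```

```bash
cat > arm.py <<'E'
import numpy as np
from rig import ctrl,hand,monitor,solver,eyes
from scipy.spatial.transform import Rotation
FXT=(.6222,.0517,-.177)
def rv(w):
    c,s=np.cos(w),np.sin(w)
    return Rotation.from_matrix(np.array([[-s,c,0],[c,s,0],[0,0,-1]]).T@np.eye(3) if 0 else np.column_stack([[-s,c,0],[c,s,0],[0,0,-1]])).as_rotvec()
def fx(x,y):
    c,s=np.cos(FXT[2]),np.sin(FXT[2]); return FXT[0]+c*x-s*y, FXT[1]+s*x+c*y
def pick(x,y,w):
    ctrl.move_to([x,y,.15],rv(w)); hand.gripper_to(.65)
    g=ctrl.move_l([x,y,.043],rate=.12,guard=10); print("guard",g)
    hand.gripper_to(0,grasp_force=20); print("width",monitor.current_width()*92,monitor.current_finger_force())
    ctrl.move_l([x,y,.15],rate=.15)
def over(y):
    ctrl.move_to([*fx(0,y),.15],rv(FXT[2])); ctrl.move_l([*fx(0,y),.115])
E
python3 - <<'E'
from arm import *; from vis import *
np.set_printoptions(precision=4,suppress=True)
pick(.4373,-.0818,.069); over(-.020); ctrl.pause(.3)
print(monitor.current_eef_pos(),monitor.current_time_s(),monitor.current_force(), fx(0,-.02))
im,P=grab("scene"); hsv=cv2.cvtColor(im,cv2.COLOR_RGB2HSV)
e=monitor.current_eef_pos()
m=(np.linalg.norm(P-[e[0],e[1],.09],axis=-1)<.06)&(hsv[...,0]>7)&(hsv[...,0]<17)&(hsv[...,1]>140)&(P[...,2]>.045)
Q=P[m]; print(len(Q),fit(Q-[0,0,.072],SP,(e[0],e[1],FXT[2]),True))
cv2.imwrite("pics/hold.png",cv2.resize(im[180:330,270:470],(800,600))[:,:,::-1])
E
```

```text
guard False
width 29.672355087435047 20.000669360160828
[0.6191 0.0319 0.1158] 7.4167 [-0.5579 -1.2693 -0.3219] (np.float64(0.6186784551771544), np.float64(0.03201247293181062))
450 (array([ 0.6206,  0.0318, -0.188 ,  0.0007]), np.float64(0.0013239613569996827))
```

View pics/hold.png

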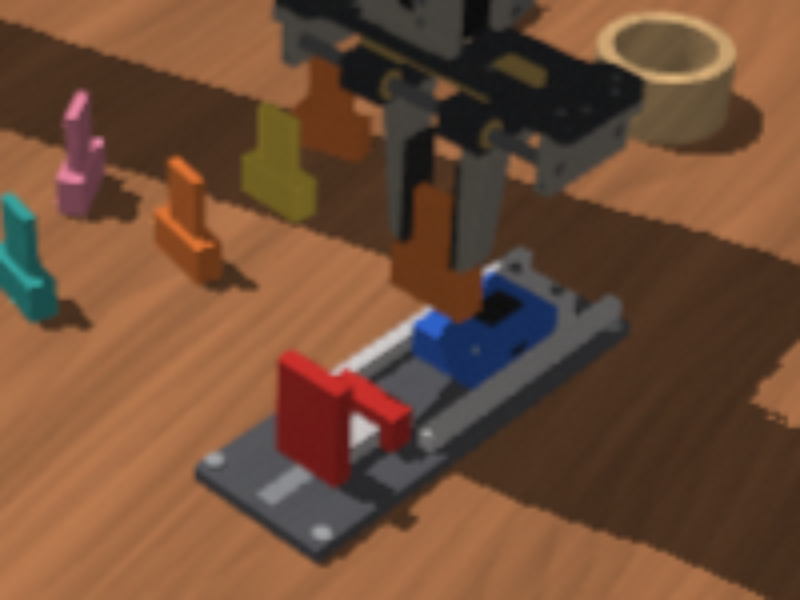

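The spacer is held upright about 1 mm off the channel centre and square to the fixture, with roughly 5 mm of clearance to the bank. I'll lower it now.

```bash
cat >> arm.py <<'E'
def place(y,x=0):
    p=fx(x,y); ctrl.move_l([*p,.07],rate=.08)
    g=ctrl.move_l([*p,.0525],rate=.03,guard=6)
    e=monitor.current_eef_pos(); print("down",g,e,monitor.current_force())
    return e
E
python3 - <<'E'
from arm import *; from vis import *
np.set_printoptions(precision=4,suppress=True)
e=place(-.020)
if e[2]<.0575:
    hand.gripper_to(.5); ctrl.move_l([*fx(0,-.02),.15],rate=.15)
    pick(.4390,-.2140,.031)
    print(monitor.current_time_s())
    im,P=grab("scene"); hsv=cv2.cvtColor(im,cv2.COLOR_RGB2HSV)
    c=np.array([*fx(0,-.02),.04])
    m=(np.linalg.norm(P-c,axis=-1)<.06)&(hsv[...,0]>7)&(hsv[...,0]<17)&(hsv[...,1]>140)&(P[...,2]>.02)
    q,r=fit(P[m]-[0,0,.01],SP,(c[0],c[1],FXT[2]),True); print(q,r,local(np.array([[*q[:2],0]]),.6233,.0512,-.1809))
    cv2.imwrite("pics/p1.png",cv2.resize(im[180:330,220:420],(800,600))[:,:,::-1])
E
```

```text
down True [0.6184 0.032  0.0531] [-0.8516 -0.3328  4.2811]
guard False
width 29.54084477367513 20.000585317611694
14.0
[ 0.6198  0.0322 -0.2096  0.0002] 0.0014847367679374595 [[-0.     -0.0193  0.    ]]
```

View pics/p1.png

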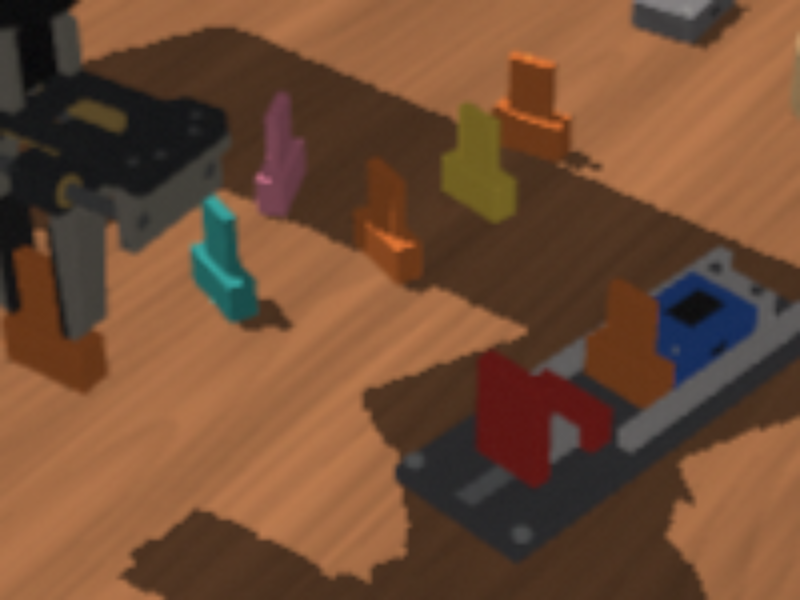

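The first spacer is standing fully down at fixture y≈-19 mm. The gap works out at about 54.5 mm, so two spacers leave about 18.5 mm of jaw travel. That is under the 26 mm limit, so two are enough. I'll place the second at y=-43 mm.

Run:
```python
from arm import *; from vis import *
np.set_printoptions(precision=4,suppress=True)
over(-.0435); ctrl.pause(.2)
def see(c,zb,zmin):
    im,P=grab("scene"); hsv=cv2.cvtColor(im,cv2.COLOR_RGB2HSV)
    m=(np.linalg.norm(P-c,axis=-1)<.06)&(hsv[...,0]>7)&(hsv[...,0]<17)&(hsv[...,1]>140)&(P[...,2]>zmin)
    L=local(P.reshape(-1,3),.6233,.0512,-.1809).reshape(P.shape); m&=abs(L[...,1]+.0435)<.0125
    q,r=fit(P[m]-[0,0,zb],SP,(c[0],c[1],FXT[2]),True); print("sp2",m.sum(),q,r,local(np.array([[*q[:2],0]]),.6233,.0512,-.1809)); return im,local(np.array([[*q[:2],0]]),.6233,.0512,-.1809)[0]
c=np.array([*fx(0,-.0435),.1]); im,l=see(c,.072,.06)
if abs(l[0])<.0022 and abs(l[1]+.0435)<.004:
    e=place(-.0435)
    if e[2]<.0575:
        hand.gripper_to(.45); ctrl.move_l([*fx(0,-.0435),.15],rate=.15)
        ctrl.move_to([*fx(0,-.150),.15],rv(FXT[2]))
        hand.gripper_to(0)
        im,l=see(np.array([*fx(0,-.0435),.04]),.01,.02)
print(monitor.current_time_s(),monitor.current_force())
cv2.imwrite("pics/p2.png",cv2.resize(im[180:330,270:470],(800,600))[:,:,::-1])
```

```text
sp2 473 [ 0.6167  0.0086 -0.178   0.0009] 0.0014010295071249274 [[ 0.0012 -0.0431  0.    ]]
down True [0.6143 0.0089 0.0531] [-0.6146  0.0008  5.6858]
sp2 383 [ 0.6159  0.0088 -0.1847  0.0003] 0.0011672101873296979 [[ 0.0003 -0.043   0.    ]]
19.4917 [-0.1997 -0.0356 -0.0716]
```

View pics/p2.png

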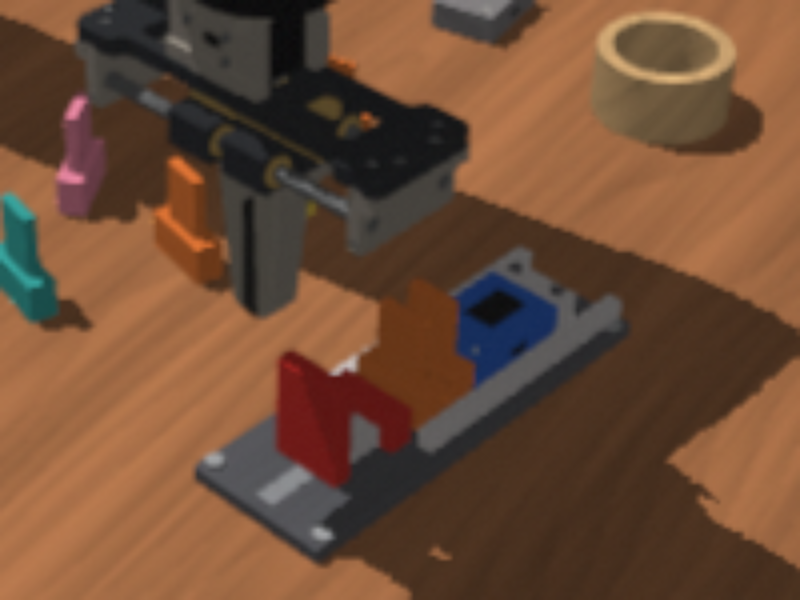

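Both spacers are standing square in the gap, and the closed gripper is behind the push plate. Next I'll descend and push.

Run:
```python
from arm import *
np.set_printoptions(precision=4,suppress=True)
c,s=np.cos(FXT[2]),np.sin(FXT[2])
def st(t):
    e=monitor.current_eef_pos(); f=monitor.current_force(); d=e[:2]-np.array(FXT[:2])
    print(t,"xy_fix",np.array([d[0]*c+d[1]*s,-d[0]*s+d[1]*c]),"z",e[2],"Fy",-s*f[0]+c*f[1],"F",f,monitor.current_time_s())
g=ctrl.move_l([*fx(0,-.150),.058],rate=.1,guard=10); st(f"down {g}")
g=ctrl.move_l([*fx(0,-.131),.058],rate=.05,guard=8); st(f"near {g}")
g=ctrl.move_l([*fx(0,-.095),.058],rate=.02,guard=20); st(f"push {g}")
ctrl.pause(.5); st("hold")
```

```text
down False xy_fix [ 0.0006 -0.15  ] z 0.05864900923694243 Fy -0.00862899801472897 F [ 0.1241 -0.031   0.0888] 20.5583
near False xy_fix [-0.     -0.1306] z 0.05806445861711899 Fy -0.01020213430108094 F [-1.3868  0.2377  0.1018] 21.0917
push True xy_fix [ 0.     -0.1101] z 0.05794072378414425 Fy -3.71186512412052 F [-1.1383 -3.5672  4.0559] 22.2083
hold xy_fix [-0.0002 -0.1104] z 0.05750080128299812 Fy -3.8673088792568935 F [ 0.9985 -4.1073  2.36  ] 22.7083
```

Run:
```python
from arm import *
np.set_printoptions(precision=4,suppress=True)
c,s=np.cos(FXT[2]),np.sin(FXT[2])
y=-.1104
for i in range(12):
    y+=.001; ctrl.move_l([*fx(0,y),.058],rate=.02); ctrl.pause(.25)
    e=monitor.current_eef_pos(); f=monitor.current_force(); d=e[:2]-np.array(FXT[:2]); F=-s*f[0]+c*f[1]
    print(round(y,4),-d[0]*s+d[1]*c,e[2],"Fy",F,"F",f)
    if F<-22: break
ctrl.pause(.5); f=monitor.current_force(); print(f,monitor.current_time_s())
import cv2
im,_=eyes.grab_frame("scene"); cv2.imwrite("pics/end.png",cv2.resize(im[180:330,270:470],(800,600))[:,:,::-1])
```

```text
-0.1094 -0.10984175838084123 0.0576055531073639 Fy -7.068298962273882 F [ 0.8478 -7.3321  0.3039]
-0.1084 -0.1097483981636897 0.057611461355233096 Fy -11.076528262001204 F [  0.0869 -11.2679   0.1876]
-0.1074 -0.1096469426286861 0.05762311519969441 Fy -16.429481963012396 F [ -1.093  -16.4947   0.2421]
-0.1064 -0.10957586179475917 0.057675243289737325 Fy -21.466699981210294 F [ -1.3105 -21.573    0.3165]
-0.1054 -0.10949956384529917 0.05767908305773226 Fy -26.541708276939882 F [ -3.0458 -26.4182   0.9488]
[ -2.6853 -26.4331   1.8949] 25.7083
```

View pics/end.png

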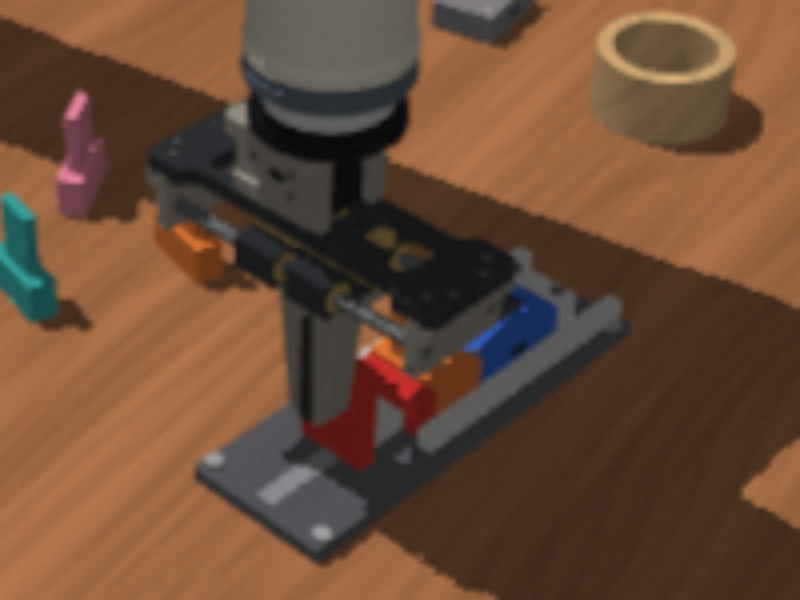

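The jaw stops at about 17.5 mm of travel, close to the 18.5 mm predicted and well short of the 26 mm end stop. It is tight on the stack with about 26 N held, and the fingers are clear of the spacers.

```bash
python3 -c "
from rig import ctrl
print(ctrl.finish_job())"
```

```text
the job is handed in; nothing more can be done
None
```

I handed the job in at about 26 s of the 72 s allowed: two spacers are wedged upright in the gap and the arm is still pressing the jaw on the stack with about 26 N, stopped about 17.5 mm into its 26 mm travel; no verdict was returned.

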